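Test an e-bike battery at its contacts

ROBOT

A 7-joint arm with a two-finger parallel gripper is mounted at the origin on a cart in front of the work surface, level with it; the furniture and walls round the work are solid. World frame = base frame: x ahead of the robot, y to its left, z up, the work surface at z = 0. Lengths are in mm, angles in rad, forces in N, time in s.
With the tool pointing down it reaches from about 400 to 850 mm from the base axis. Payload 4.5 kg.
Tool frame: the origin (TCP) lies at the very end of the fingers, on their centre line; the grasp point (between the pads) lies 19 mm behind it; z points along the fingers, y is the line along which they close (so a half turn about z gives the same grasp; the last joint's range is limited). The gripper opens to 88 mm and grips with 3 to 60 N. Pads are 18 mm wide; open, the fingers measure 123 mm over their backs; the gripper's body (75 mm by 187 mm) begins 45 mm behind the grasp point.
Start: joints at [1.157, 0.689, -0.195, 1.565, 0.157, 0.902, -0.215], TCP at [270.646, -563.387, 238.743] pointing down, gripper open.
Joint ranges: [-3.01, 3.01], [-0.46, 2.08], [-1.47, 1.51], [0.13, 2.56], [-1, 4.14], [0.04, 2.09], [-2.66, 2.66]. Speed limits (rad/s): [2.57, 2.57, 3.14, 3.14, 3.14, 3.14, 3.14].

INTERFACE

Orientations are given as a 3x3 rotation matrix whose columns are the frame's x, y, z axes.
In Python, from plant import bot gives the robot as it stands.
- The arm moves only by the tool send_rows, never from a script. Its argument "plan" is a list of rows, each an object of numbers: "dx", "dy", "dz": the shift along the tool's x, y, z in units of 0.1 m (1.0 is 0.1 m); "rx", "ry", "rz": the turn, a rotation vector about the tool's x, y, z in units of 180 degrees (1.0 is 180 degrees). A call has 1 to 8 rows; each row shifts and turns the commanded pose from where the row before left it, along the tool's axes as they then stand; what a row does not reach is not made up. A row lasts 1/10 s, in which the tool goes at most 50 mm and 8.59 degrees, less where a joint would pass 70% of its speed; a pose out of reach is approached as far as the arm can. A call with a number of a shift or a turn outside -1 to 1 is refused whole. A call with a gripper value outside its range is refused whole. "grip" is the closure in counts, from 0 (fully open) to 255 (shut), set as the call begins (left out, the last holds). The fingers move at their own pace and stop on an object; "grip_force" is the grip in N (left out, the last holds). Time passes only in rows, so rows that do not move let the fingers close. It gives the time, the measured TCP pose, the force, the opening and the grip force at its end, in the units of the state.
- bot.observe(): the state, without advancing time (a new reading comes with each control period).
- bot.camera(name): name is "side" or "top"; returns a dict with "color" (420x560x3 uint8, red, green, blue), "fx", "fy", "cx", "cy" (pixels), "camera_from_world" (4x4, takes a point from world to camera coordinates). Camera axes: x right, y down, z forward; pixel columns grow to the right and rows downward; lengths in mm; the calibration is good to about 2 mm. A picture is of the moment at which its call begins. There is no depth.
- bot.sign_off(): hands the job in; it is judged then, once.
The state is a dict: "clock": time; "joints": joint angles; "joint_vel": joint speeds; "effort": joint torques, N m; "tcp_pos": TCP position; "ee_rot": TCP orientation; "wrist_force": force on the tool from outside, world axes, zero at the start; "wrist_torque": the same for the moment, N m; "gripper_width": finger opening in mm; "finger_force": force on a finger pad.
Only numpy, scipy, OpenCV 4.12 (cv2) and the standard library are available. Lean on these libraries where they do the work, as an engineer would, in place of code of your own. Each camera call takes 0.05 s, during which the arm holds its last target. There are 200 camera calls.

TASK

Check the charge of the e-bike battery: slide its orange contact cover fully open, lift the two-pin tester out of its stand and hold it upright on the battery's two contacts, red pin on the red-ringed contact and black pin on the black-ringed one (never the wrong way round), pressing lightly so that both spring pins are pushed part-way in but not against their stops. Finish while still holding the tester there in the gripper so that its display can be read; do not press hard or shove the battery out of place, and leave the things lying around where they are.

Things in the scene. Friction and masses are not known exactly. Their poses are not given: they have to be found in the camera images.
- battery: E-bike battery lying loose on the mat, 2.6 kg: silver case 342 x 94 x 74 mm, black ends; on top a dark deck 200 x 84 mm, 80 mm above the mat. Origin: centre of its underside; x along its length, y across, z up. The contacts lie in a well 33 x 67 mm (x, y), floor 7 mm below the deck, centred 70 mm from the origin towards -x. Guide rails at y = +-40 mm rise to 87 mm. Not to be shoved about.
- cover (a joint): How far the battery's contact cover is open, m: 0 shut, 0.056 at its end stop (fully open). It slides along the battery's +x and stays where it is left; about 2 N of friction, no spring, no catch. It starts shut or nearly so. Shut, it covers the well completely.
- cover_ridge (a point): Top middle of the cover's ribbed orange finger ridge, 98.5 mm above the mat; moves with the cover; axes as the battery. The ridge is 10 mm along battery x, 44 mm along y and stands 14 mm above the flat cover plate (50 x 74 x 4 mm, top 84.5 mm above the mat). Grip it from above, fingers closing along battery x, or push it.
- contact_plus: Positive contact in the well: brass disc 15 mm across with a red ring round it (25 mm). Origin: middle of its top face, 74.2 mm above the mat, at battery x = -70 mm, y = +18 mm. Axes as the battery.
- contact_minus: Negative contact, same disc with a black ring, at battery x = -70 mm, y = -18 mm.
- stand: Stand of the tester, fixed to the bench: black foot 92 x 108 x 10 mm with a grey pocket 44 x 72 mm outside (x, y), walls up to 60 mm. Origin: centre of its underside; axes as the tester's while that is in it. The tester's nose rests 24 mm above the bench with about 2 mm play all round; lift it straight up by at least 60 mm to clear the stand.
- tester: Two-pin tester, 0.17 kg, starts upright in the stand, pins down: box 28 mm thick (x), 56 wide (y), 120 high (z), yellow with black rubber nose and top, display on its -x face, red patch on top and red stripe at +y. Origin: centre of the underside of its nose; z points up, away from the pins. Grip its rubber top, 80 to 120 mm above the origin, across the 28 mm (fingers closing along its x).
- pin_red (a joint): How far the red spring pin is pushed into the tester, m: 0 free, 0.007 at its stop. Its spring gives 1 N at first touch, rising by 0.4 N per mm to 3.8 N at the stop.
- pin_black (a joint): The same for the black spring pin.
- pin_red_tip (a point): Tip of the red pin (brass pin 5.6 mm thick in a red collar): tester x = 0, y = +18 mm, and while free 15 mm below the tester's origin; it moves up with the pin when pushed in.
- pin_black_tip (a point): Tip of the black pin (black collar): tester x = 0, y = -18 mm, and while free 15 mm below the origin.
- grease_tub: Bystander: white and red grease tub, 64 mm wide, 46 mm high, near the battery. Origin: centre of its underside. Leave alone.
- hub_gold: Bystander: golden bicycle hub standing on its end, 80 mm wide, 148 mm high. Origin: centre of its underside. Leave alone.
- parts_dish: Bystander: steel magnetic dish, 104 mm wide, 24 mm high. Origin: centre of its underside. Leave alone.
- tyre_lever_2: Bystander: yellow tyre lever lying flat, 113 x 17 x 8 mm. Origin: centre of its underside. Leave alone.
There are look-alikes about, which are no part of the job. What is shaped like the tester but purple is not meant.

How it is judged:
By the outcome, as a careful person would: the job done as asked, in the order asked, and still so for the second after the job is handed in, while the arm keeps its last pose, push and grip.
It also fails if it takes over 45 s, if anything falls off the work surface, if the arm or the gripper's body presses on something with over 40 N, if the wrist force passes 120 N, or if a joint passes its speed limit or range.

## Working session

There is one attempt and no reset: what is moved stays moved. The work goes in short steps, Python scripts to look and compute and a tool call to move; the robot and the scene stay as the last step left them, time stands still between calls to the robot, and variables do not carry over. Pictures are saved under pics/ and viewed, at most 13 in all, crops included, and the job is handed in when it is done.

Besides the shell and the picture viewer there is one more tool, called after "Call:" by a JSON object that holds its "op" and its "data". send_rows: Moves the arm, as the interface text tells. Shifts and turns lie within -1 to 1; 1 stands for 0.1 m of shift or 180 degrees of turn. Its arguments: {"type":"object","properties":{"plan":{"type":"array"},"grip":{"type":"number"},"grip_force":{"type":"number"}},"required":["plan"]}

```bash
mkdir -p pics; ls; cat > h.py <<'E'
import numpy as np, cv2, json
from plant import bot
def snap(n):
    c=bot.camera(n); np.savez(f'pics/{n}.npz',**c); cv2.imwrite(f'pics/{n}_last.png',c['color'][...,::-1]); return c
def ray(c,u,v,z):
    M=np.array(c['camera_from_world']); R=M[:3,:3]; t=M[:3,3]; o=-R.T@t
    d=R.T@np.array([(u-c['cx'])/c['fx'],(v-c['cy'])/c['fy'],1]); return o+d*(z-o[2])/d[2]
def proj(c,p):
    M=np.array(c['camera_from_world']); q=M[:3,:3]@np.array(p)+M[:3,3]
    return np.array([c['fx']*q[0]/q[2]+c['cx'],c['fy']*q[1]/q[2]+c['cy']])
E
python3 - <<'E'
from h import *
for n in('top','side'):
    c=snap(n); cv2.imwrite(f'pics/{n}0.png',c['color'][...,::-1]); M=np.array(c['camera_from_world']); print(n,c['fx'],(-M[:3,:3].T@M[:3,3]).round(),M[:3,:3].round(2).tolist())
s=bot.observe(); print(s['clock'],s['tcp_pos'],np.array(s['ee_rot']).round(3).tolist(),s['gripper_width'])
E
```

```text
pics
top 467.68674996493684 [ 331.  -42. 1266.] [[-0.0, -1.0, -0.01], [-0.99, 0.0, -0.16], [0.16, 0.01, -0.99]]
side 458.0968027671223 [  444. -1171.   634.] [[0.99, -0.11, -0.01], [-0.06, -0.43, -0.9], [0.09, 0.9, -0.43]]
0.1 [ 270.32284514 -562.89127287  237.99302979] [[0.901, 0.433, -0.001], [0.433, -0.901, 0.001], [-0.0, -0.002, -1.0]] 88.31742329484698
```

View pics/top0.png

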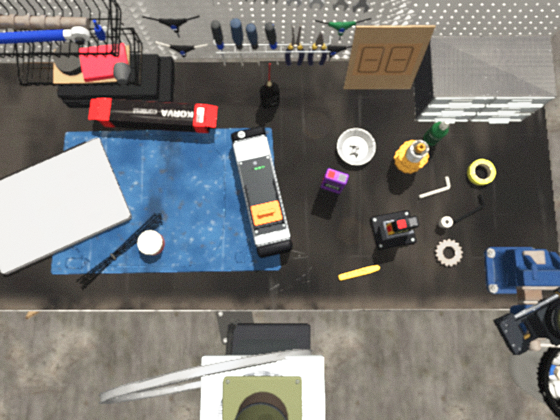

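View pics/side0.png

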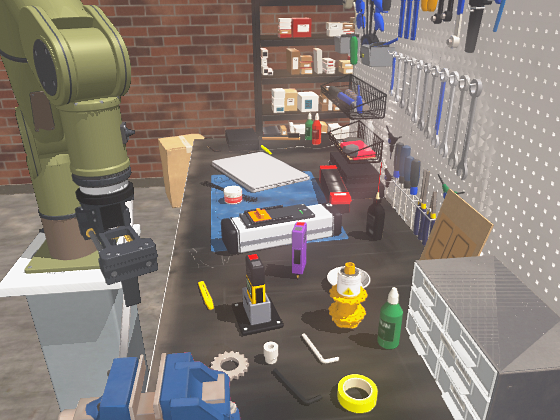

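Top view: battery at about (262,190) with its orange cover at (266,213). There are two tester candidates: yellow/black in the black stand at (397,229), and a purple one at (334,180), which is the look-alike. I choose the yellow one in the stand and check it in close crops.

```bash
python3 - <<'E'
import cv2,numpy as np
a=cv2.imread('pics/top0.png');b=cv2.imread('pics/side0.png')
A=cv2.resize(a[120:260,225:300],None,fx=4.2,fy=4.2,interpolation=cv2.INTER_CUBIC)
B=cv2.resize(a[205:255,365:425],None,fx=5,fy=5,interpolation=cv2.INTER_CUBIC)
C=cv2.resize(b[245:335,230:290],None,fx=3.6,fy=3.6,interpolation=cv2.INTER_CUBIC)
o=np.zeros((595,640,3),np.uint8);o[:A.shape[0],:A.shape[1]]=A;o[:250,330:630]=B;o[260:260+C.shape[0],330:330+C.shape[1]]=C
cv2.imwrite('pics/crop1.png',o)
E
```

```text
(no output)
```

View pics/crop1.png

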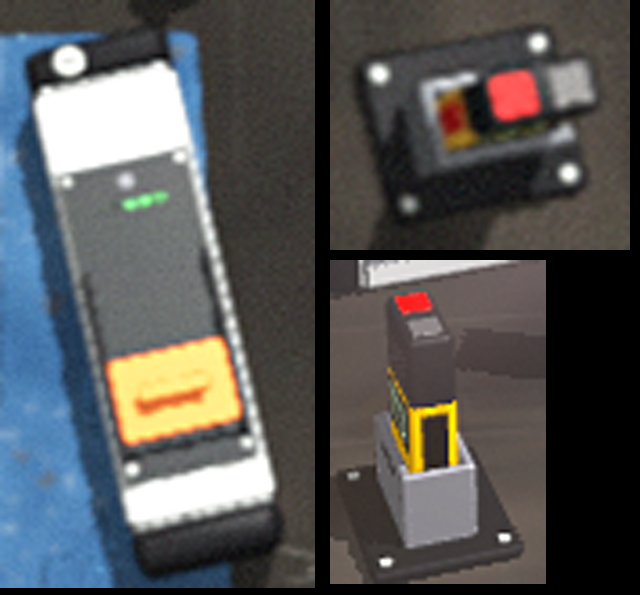

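The crop confirms the choice: a yellow tester with a black top sits in the grey pocket, red patch towards world +y and display facing the robot. The battery's cover is at its robot-side end, so battery +x points roughly along world +x and +y along world +y. Next I measure both.

```bash
cat >> h.py <<'E'
def blob(c,mask,box):
    u0,v0,u1,v1=box; m=np.zeros(mask.shape,np.uint8); m[v0:v1,u0:u1]=mask[v0:v1,u0:u1]
    n,l,s,ce=cv2.connectedComponentsWithStats(m); 
    if n<2: return None
    i=1+np.argmax(s[1:,4]); v,u=np.nonzero(l==i); return ce[i],s[i,4],cv2.minAreaRect(np.c_[u,v].astype(np.float32))
E
python3 - <<'E'
from h import *
c=dict(np.load('pics/top.npz')); s=dict(np.load('pics/side.npz'))
def hsv(c): return cv2.cvtColor(c['color'],cv2.COLOR_RGB2HSV).astype(int)
H=hsv(c); 
org=((H[...,0]>8)&(H[...,0]<22)&(H[...,1]>120)&(H[...,2]>150)).astype(np.uint8)
r=blob(c,org,(235,190,300,235)); print('cover',r); 
for p in cv2.boxPoints(r[2]): print(ray(c,*p,84.5).round(1))
print('centre',ray(c,*r[2][0],84.5), ray(c,*r[0],84.5))
red=(((H[...,0]<8)|(H[...,0]>172))&(H[...,1]>120)&(H[...,2]>190)).astype(np.uint8)
r=blob(c,red,(385,210,425,245)); print('red',r, ray(c,*r[0],144))
for nm,q in dict(s1=(67,182),s2=(180,157),s3=(132,468),s4=(247,442)).items():
    u,v=225+(q[0]+.5)/4.2-.5,120+(q[1]+.5)/4.2-.5
    print(nm,ray(c,u,v,80).round(1))
for nm,q in dict(f1=(378,74),f2=(537,43),f3=(408,204),f4=(569,173)).items():
    u,v=365+(q[0]-330+.5)/5-.5,205+(q[1]+.5)/5-.5
    print(nm,ray(c,u,v,11).round(1))
for nm,q in dict(red=(513,95),grey=(570,85)).items():
    u,v=365+(q[0]-330+.5)/5-.5,205+(q[1]+.5)/5-.5
    print(nm,ray(c,u,v,144).round(1))
H=hsv(s)
org=((H[...,0]>8)&(H[...,0]<22)&(H[...,1]>120)&(H[...,2]>150)).astype(np.uint8)
r=blob(s,org,(230,195,320,235)); print('cover side',r[0],ray(s,*r[0],86))
red=(((H[...,0]<8)|(H[...,0]>172))&(H[...,1]>120)&(H[...,2]>150)).astype(np.uint8)
r=blob(s,red,(235,245,275,270)); print('red side',r[:2],ray(s,*r[0],144))
E
```

```text
cover (array([265.       , 214.3908046]), np.int32(87), ((265.97467041015625, 212.3904266357422), (20.38726234436035, 29.156784057617188), 77.00537872314453))
[535.2  31.4  84.5]
[552.  -41.5  84.5]
[500.4 -53.   84.5]
[483.8  19.4  84.5]
centre [517.7868595 -10.9375671  84.5      ] [512.61970709  -8.44806927  84.5       ]
red (array([401.2972973 , 223.60810811]), np.int32(74), ((401.2647399902344, 223.55885314941406), (8.48874568939209, 8.48874568939209), 75.96376037597656)) [ 479.7868419  -339.16279123  144.        ]
s1 [649.5  55.6  80. ]
s2 [665.2 -14.7  80. ]
s3 [470.4  14.5  80. ]
s4 [486.1 -55.5  80. ]
f1 [ 509.1 -301.8   11. ]
f2 [ 525.8 -388.4   11. ]
f3 [ 438.7 -315.3   11. ]
f4 [ 455.1 -402.2   11. ]
red [ 479.8 -338.9  144. ]
grey [ 484.6 -366.6  144. ]
cover side [258.88 215.1 ] [516.68958522 -13.04142976  86.        ]
red side (array([252.66666667, 256.37777778]), np.int32(45)) [ 480.49115517 -336.30832265  144.        ]
```

Call:
{"op": "send_rows", "data": {"plan": [{"rz":-0.0428},{"rz":-0.0428},{"rz":-0.0428},{"rz":-0.0428},{"rz":-0.0428},{"rz":-0.0428},{"rz":-0.0428},{"rz":-0.0428}], "grip": 255, "grip_force": 20}}

```text
schema error: expected keys dx, dy, dz, rx, ry, rz
```

Call:
{"op": "send_rows", "data": {"plan": [{"rz":-0.0428},{"rz":-0.0428},{"dz":-0.1},{}]}}

```text
schema error: expected keys dx, dy, dz, rx, ry, rz
```

```bash
cat >> h.py <<'E'
def to(target,n=None):
    s=bot.observe(); R=np.array(s['ee_rot']); p=np.array(s['tcp_pos']); d=R.T@(np.array(target)-p)
    y=np.degrees(np.arctan2(R[1,1],R[0,1]))
    print('t',round(s['clock'],2),'tcp',p.round(1),'yaw_y',y.round(2),'tilt z',R[:,2].round(4),'F',np.array(s['wrist_force']).round(1),'w',round(s['gripper_width'],1))
    print('shift tool(0.1m)',(d/100).round(4)); return s
E
python3 - <<'E'
from h import *
s=to((485,-18,200)); print(np.array(s['joints']).round(2))
E
```

```text
t 0.1 tcp [ 270.3 -562.9  238. ] yaw_y -64.34 tilt z [-8.0e-04  1.4e-03 -1.0e+00] F [-0.3  0.1 -0.6] w 88.3
shift tool(0.1m) [ 4.2947 -3.9812  0.3859]
[ 1.16  0.69 -0.19  1.57  0.16  0.9  -0.22]
```

All six keys are needed in every row.

Call:
{"op": "send_rows", "data": {"plan": [{"dx":0,"dy":0,"dz":0,"rx":0,"ry":0,"rz":-0.0428},{"dx":0,"dy":0,"dz":0,"rx":0,"ry":0,"rz":-0.0428},{"dx":0,"dy":0,"dz":0,"rx":0,"ry":0,"rz":-0.0428},{"dx":0,"dy":0,"dz":0,"rx":0,"ry":0,"rz":-0.0428},{"dx":0,"dy":0,"dz":0,"rx":0,"ry":0,"rz":-0.0428},{"dx":0,"dy":0,"dz":0,"rx":0,"ry":0,"rz":-0.0428},{"dx":0,"dy":0,"dz":0,"rx":0,"ry":0,"rz":-0.0428},{"dx":0,"dy":0,"dz":0,"rx":0,"ry":0,"rz":-0.0428}], "grip": 255, "grip_force": 20}}

```text
clock: 0.9
tcp_pos: [270.3, -563.1, 238.3]
ee_rot: [[0.042, 0.999, -0.001], [0.999, -0.042, 0.001], [0.001, -0.001, -1.0]]
wrist_force: [-0.3, 0.0, 0.6]
gripper_width: 26.4
finger_force: 0.0
```

Call:
{"op": "send_rows", "data": {"plan": [{"dx":0,"dy":0,"dz":0,"rx":0,"ry":0,"rz":-0.0428},{"dx":0,"dy":0,"dz":0,"rx":0,"ry":0,"rz":-0.0428},{"dx":0,"dy":0,"dz":0,"rx":0,"ry":0,"rz":0},{"dx":0,"dy":0,"dz":0,"rx":0,"ry":0,"rz":0}]}}

```text
clock: 1.3
tcp_pos: [270.4, -563.2, 238.3]
ee_rot: [[-0.217, 0.976, -0.0], [0.976, 0.217, 0.001], [0.001, -0.0, -1.0]]
wrist_force: [-0.2, 0.5, -0.0]
gripper_width: 0.4
finger_force: 0.0
```

```bash
python3 - <<'E'
from h import *
s=to((485,-18,200)); print(np.array(s['joints']).round(2))
E
```

```text
t 1.3 tcp [ 270.4 -563.2  238.3] yaw_y 12.5 tilt z [-2.e-04  8.e-04 -1.e+00] F [-0.2  0.5 -0. ] w 0.4
shift tool(0.1m) [4.8581 3.276  0.3872]
[ 1.36  0.74 -0.57  1.55  0.45  0.99  0.87]
```

Call:
{"op": "send_rows", "data": {"plan": [{"dx":0.324,"dy":0.218,"dz":0,"rx":0,"ry":0,"rz":0},{"dx":0.324,"dy":0.218,"dz":0,"rx":0,"ry":0,"rz":0},{"dx":0.324,"dy":0.218,"dz":0,"rx":0,"ry":0,"rz":0},{"dx":0.324,"dy":0.218,"dz":0,"rx":0,"ry":0,"rz":0},{"dx":0.324,"dy":0.218,"dz":0,"rx":0,"ry":0,"rz":0},{"dx":0.324,"dy":0.218,"dz":0,"rx":0,"ry":0,"rz":0},{"dx":0.324,"dy":0.218,"dz":0,"rx":0,"ry":0,"rz":0},{"dx":0.324,"dy":0.218,"dz":0,"rx":0,"ry":0,"rz":0}]}}

```text
clock: 2.1
tcp_pos: [384.3, -270.8, 238.9]
ee_rot: [[-0.217, 0.976, 0.0], [0.976, 0.217, -0.0], [-0.001, 0.0, -1.0]]
wrist_force: [1.1, 0.2, 0.1]
gripper_width: 1.0
finger_force: 0.0
```

Call:
{"op": "send_rows", "data": {"plan": [{"dx":0.324,"dy":0.218,"dz":0.1,"rx":0,"ry":0,"rz":0},{"dx":0.324,"dy":0.218,"dz":0.1,"rx":0,"ry":0,"rz":0},{"dx":0.324,"dy":0.218,"dz":0.1,"rx":0,"ry":0,"rz":0},{"dx":0.324,"dy":0.218,"dz":0.1,"rx":0,"ry":0,"rz":0},{"dx":0.324,"dy":0.218,"dz":0,"rx":0,"ry":0,"rz":0},{"dx":0.324,"dy":0.218,"dz":0,"rx":0,"ry":0,"rz":0},{"dx":0.324,"dy":0.218,"dz":0,"rx":0,"ry":0,"rz":0},{"dx":0,"dy":0,"dz":0,"rx":0,"ry":0,"rz":0}]}}

```text
clock: 2.9
tcp_pos: [485.5, -10.4, 199.5]
ee_rot: [[-0.226, 0.974, 0.005], [0.974, 0.226, 0.005], [0.004, 0.006, -1.0]]
wrist_force: [-0.5, -0.4, 0.0]
gripper_width: 0.1
finger_force: 0.0
```

```bash
python3 - <<'E'
from h import *
s=to((485,-18,92)); print(np.array(s['joints']).round(2))
E
```

```text
t 2.9 tcp [485.5 -10.4 199.5] yaw_y 13.07 tilt z [ 0.0046  0.0048 -1.    ] F [-0.5 -0.4  0. ] w 0.1
shift tool(0.1m) [-0.0763 -0.0284  1.0742]
[ 0.23  0.6  -0.48  2.01  0.45  0.62 -0.32]
```

Call:
{"op": "send_rows", "data": {"plan": [{"dx":-0.04,"dy":-0.02,"dz":0.25,"rx":0,"ry":0,"rz":0},{"dx":0,"dy":0,"dz":0.3,"rx":0,"ry":0,"rz":0},{"dx":0,"dy":0,"dz":0.3,"rx":0,"ry":0,"rz":0},{"dx":0,"dy":0,"dz":0.15,"rx":0,"ry":0,"rz":0},{"dx":0,"dy":0,"dz":0,"rx":0,"ry":0,"rz":0},{"dx":0,"dy":0,"dz":0,"rx":0,"ry":0,"rz":0}]}}

```text
clock: 3.5
tcp_pos: [481.9, -22.0, 99.0]
ee_rot: [[-0.218, 0.976, 0.0], [0.976, 0.218, -0.001], [-0.001, -0.0, -1.0]]
wrist_force: [-0.3, -0.4, 0.0]
gripper_width: 0.7
finger_force: 0.0
```

```bash
python3 - <<'E'
from h import *
s=to((485.6,-18.2,91))
a=snap('top');b=snap('side')
A=cv2.resize(a['color'][150:260,210:310],None,fx=4,fy=4,interpolation=cv2.INTER_CUBIC);B=cv2.resize(b['color'][170:260,210:310],None,fx=3.9,fy=3.9,interpolation=cv2.INTER_CUBIC)
o=np.zeros((440,795,3),np.uint8);o[:440,:400]=A;o[:351,402:792]=B;cv2.imwrite('pics/crop2.png',o[...,::-1])
E
```

```text
t 3.5 tcp [481.9 -22.   99. ] yaw_y 12.62 tilt z [ 1.e-04 -5.e-04 -1.e+00] F [-0.3 -0.4  0. ] w 0.7
shift tool(0.1m) [0.0292 0.0448 0.0802]
```

View pics/crop2.png

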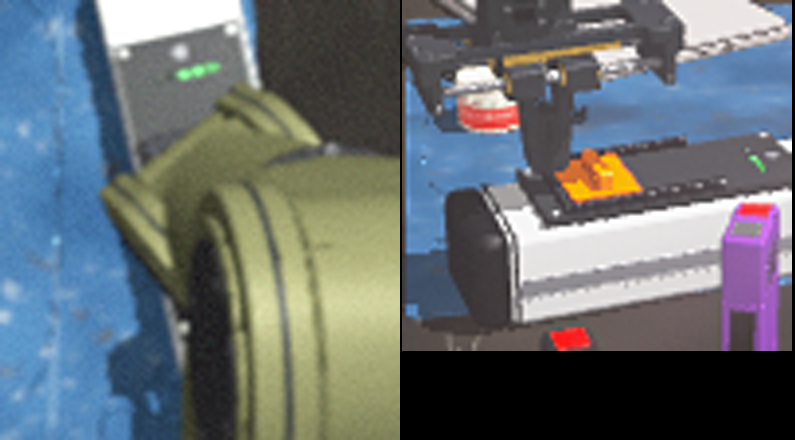

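The side view shows the closed fingers just behind the cover plate at about (545,165), clear of the ridge at (598,165). The arm blocks the top view. I'll lower them and push.

Call:
{"op": "send_rows", "data": {"plan": [{"dx":0.03,"dy":0,"dz":0.08,"rx":0,"ry":0,"rz":0},{"dx":0,"dy":0.06,"dz":0,"rx":0,"ry":0,"rz":0},{"dx":0,"dy":0.06,"dz":0,"rx":0,"ry":0,"rz":0},{"dx":0,"dy":0.06,"dz":0,"rx":0,"ry":0,"rz":0},{"dx":0,"dy":0.06,"dz":0,"rx":0,"ry":0,"rz":0},{"dx":0,"dy":0,"dz":0,"rx":0,"ry":0,"rz":0}]}}

```text
clock: 4.2
tcp_pos: [505.4, -13.3, 90.7]
ee_rot: [[-0.22, 0.976, 0.001], [0.976, 0.22, 0.0], [0.0, 0.001, -1.0]]
wrist_force: [0.2, -0.4, -0.2]
gripper_width: 0.7
finger_force: 0.0
```

Call:
{"op": "send_rows", "data": {"plan": [{"dx":0,"dy":0.06,"dz":0,"rx":0,"ry":0,"rz":0},{"dx":0,"dy":0.06,"dz":0,"rx":0,"ry":0,"rz":0},{"dx":0,"dy":0.06,"dz":0,"rx":0,"ry":0,"rz":0},{"dx":0,"dy":0.06,"dz":0,"rx":0,"ry":0,"rz":0},{"dx":0,"dy":0,"dz":0,"rx":0,"ry":0,"rz":0}]}}

```text
clock: 4.7
tcp_pos: [529.4, -7.9, 90.7]
ee_rot: [[-0.22, 0.976, 0.002], [0.976, 0.22, 0.001], [0.0, 0.002, -1.0]]
wrist_force: [0.7, 0.1, -0.1]
gripper_width: 0.4
finger_force: 0.0
```

```bash
cat >> h.py <<'E'
def cover():
    b=snap('side'); H=cv2.cvtColor(b['color'],cv2.COLOR_RGB2HSV).astype(int)
    m=((H[...,0]>8)&(H[...,0]<22)&(H[...,1]>120)&(H[...,2]>130)).astype(np.uint8)
    r=blob(b,m,(230,190,340,240)); print('cover side',r[0].round(1),r[1],ray(b,*r[0],86).round(1)); return b
E
python3 - <<'E'
from h import *
s=to((485.6,-18.2,91)); b=cover()
B=cv2.resize(b['color'][170:260,210:340],None,fx=4,fy=4,interpolation=cv2.INTER_CUBIC);cv2.imwrite('pics/crop3.png',B[...,::-1])
E
```

```text
t 4.7 tcp [529.4  -7.9  90.7] yaw_y 12.69 tilt z [ 1.8e-03  6.0e-04 -1.0e+00] F [ 0.7  0.1 -0.1] w 0.4
shift tool(0.1m) [-0.0041 -0.4494 -0.004 ]
cover side [270.7 213.1] 71 [550.9  -4.3  86. ]
```

View pics/crop3.png

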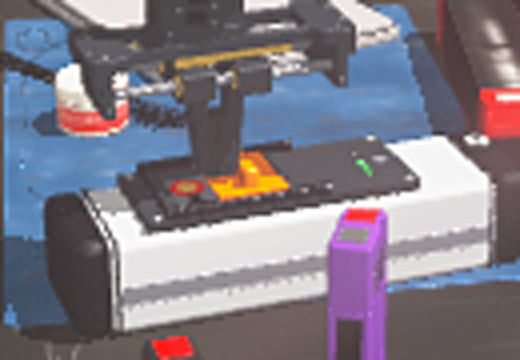

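```bash
python3 - <<'E'
from h import *
b=dict(np.load('pics/side.npz')); a=np.radians(12.7)
for n,q in dict(plus=(-70,18),minus=(-70,-18)).items():
    p=[586+q[0]*np.cos(a)-q[1]*np.sin(a),4.8+q[0]*np.sin(a)+q[1]*np.cos(a),74.2]; print(n,np.round(p,1),proj(b,p).round(1),((proj(b,p)-[210,170])*4).round())
E
```

```text
plus [513.8   7.   74.2] [257.4 215.9] [190. 184.]
minus [521.7 -28.1  74.2] [261.2 221.1] [205. 205.]
```

Call:
{"op": "send_rows", "data": {"plan": [{"dx":0,"dy":0.06,"dz":0,"rx":0,"ry":0,"rz":0},{"dx":0,"dy":0.06,"dz":0,"rx":0,"ry":0,"rz":0},{"dx":0,"dy":0.04,"dz":0,"rx":0,"ry":0,"rz":0},{"dx":0,"dy":0,"dz":0,"rx":0,"ry":0,"rz":0}]}}

```text
clock: 5.15
tcp_pos: [544.5, -4.5, 90.7]
ee_rot: [[-0.22, 0.976, 0.001], [0.976, 0.22, 0.0], [0.0, 0.001, -1.0]]
wrist_force: [1.1, -0.0, -0.6]
gripper_width: 0.4
finger_force: 0.0
```

```bash
python3 - <<'E'
from h import *
s=to((485.6,-18.2,91)); b=cover()
E
```

```text
t 5.15 tcp [544.5  -4.5  90.7] yaw_y 12.69 tilt z [ 1.4e-03  4.0e-04 -1.0e+00] F [ 1.1 -0.  -0.6] w 0.4
shift tool(0.1m) [-0.004  -0.6051 -0.0037]
cover side [276.5 212. ] 68 [567.8   0.8  86. ]
```

Call:
{"op": "send_rows", "data": {"plan": [{"dx":0,"dy":0.03,"dz":0,"rx":0,"ry":0,"rz":0},{"dx":0,"dy":0.02,"dz":0,"rx":0,"ry":0,"rz":0},{"dx":0,"dy":0,"dz":0,"rx":0,"ry":0,"rz":0}]}}

```text
clock: 5.5
tcp_pos: [548.6, -3.6, 90.7]
ee_rot: [[-0.22, 0.976, 0.0], [0.976, 0.22, -0.0], [-0.0, 0.0, -1.0]]
wrist_force: [-1.6, -0.3, 0.5]
gripper_width: 0.6
finger_force: 0.6
```

Call:
{"op": "send_rows", "data": {"plan": [{"dx":0,"dy":0.02,"dz":0,"rx":0,"ry":0,"rz":0},{"dx":0,"dy":0,"dz":0,"rx":0,"ry":0,"rz":0}]}}

```text
clock: 5.7
tcp_pos: [549.4, -3.4, 90.7]
ee_rot: [[-0.22, 0.976, -0.002], [0.976, 0.22, -0.001], [-0.0, -0.002, -1.0]]
wrist_force: [-3.7, -0.6, 2.3]
gripper_width: 0.3
finger_force: 2.3
```

```bash
python3 - <<'E'
from h import *
s=to((485.6,-18.2,91)); b=cover()
B=cv2.resize(b['color'][170:260,210:340],None,fx=5,fy=5,interpolation=cv2.INTER_CUBIC);cv2.imwrite('pics/crop4.png',B[...,::-1])
E
```

```text
t 5.7 tcp [549.4  -3.4  90.7] yaw_y 12.7 tilt z [-1.9e-03 -8.0e-04 -1.0e+00] F [-3.7 -0.6  2.3] w 0.3
shift tool(0.1m) [-0.0038 -0.655  -0.0021]
cover side [280.4 210.8] 43 [579.8   7.3  86. ]
```

View pics/crop4.png

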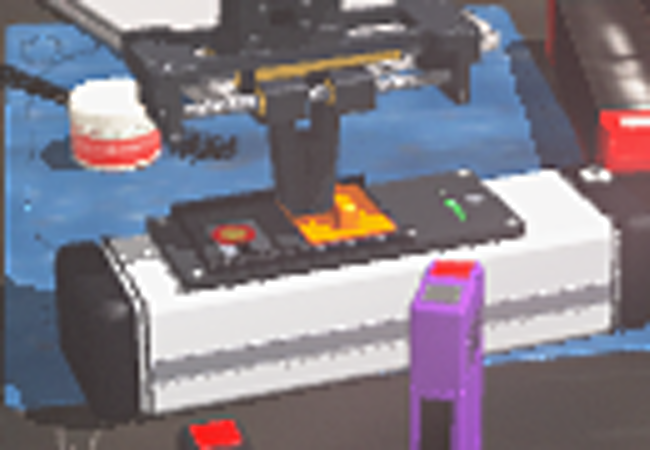

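The cover is near its stop: the red-ringed contact shows at (235,235) and the stop should be at TCP x ≈ 550. A small extra push will confirm it.

Call:
{"op": "send_rows", "data": {"plan": [{"dx":0,"dy":0.015,"dz":0,"rx":0,"ry":0,"rz":0},{"dx":0,"dy":0,"dz":0,"rx":0,"ry":0,"rz":0}]}}

```text
clock: 5.95
tcp_pos: [549.5, -3.4, 90.6]
ee_rot: [[-0.22, 0.976, -0.004], [0.976, 0.22, -0.002], [-0.001, -0.005, -1.0]]
wrist_force: [-7.8, -1.1, 6.7]
gripper_width: 0.4
finger_force: 4.1
```

Call:
{"op": "send_rows", "data": {"plan": [{"dx":0,"dy":0.01,"dz":0,"rx":0,"ry":0,"rz":0},{"dx":0,"dy":0,"dz":0,"rx":0,"ry":0,"rz":0}]}}

```text
clock: 6.15
tcp_pos: [549.5, -3.4, 90.6]
ee_rot: [[-0.22, 0.976, -0.006], [0.976, 0.22, -0.002], [-0.001, -0.006, -1.0]]
wrist_force: [-9.4, -1.5, 8.4]
gripper_width: 0.8
finger_force: 5.1
```

Firm stop: TCP held at 549.5 while the force rose to 9 N. The cover is fully open, so I back off and go up.

Call:
{"op": "send_rows", "data": {"plan": [{"dx":0,"dy":-0.1,"dz":0,"rx":0,"ry":0,"rz":0},{"dx":0,"dy":0,"dz":-0.2,"rx":0,"ry":0,"rz":0},{"dx":0,"dy":0,"dz":-0.4,"rx":0,"ry":0,"rz":0},{"dx":0,"dy":0,"dz":-0.4,"rx":0,"ry":0,"rz":0},{"dx":0,"dy":0,"dz":-0.4,"rx":0,"ry":0,"rz":0},{"dx":-0.3,"dy":-0.13,"dz":0,"rx":0,"ry":0,"rz":0},{"dx":-0.3,"dy":-0.13,"dz":0,"rx":0,"ry":0,"rz":0},{"dx":-0.3,"dy":-0.13,"dz":0,"rx":0,"ry":0,"rz":0}], "grip": 0}}

```text
clock: 6.95
tcp_pos: [526.0, -102.3, 231.5]
ee_rot: [[-0.22, 0.975, 0.004], [0.975, 0.22, -0.0], [-0.001, 0.004, -1.0]]
wrist_force: [-0.4, -0.7, 0.7]
gripper_width: 62.3
finger_force: 0.0
```

Call:
{"op": "send_rows", "data": {"plan": [{"dx":-0.35,"dy":-0.15,"dz":0,"rx":0,"ry":0,"rz":0},{"dx":-0.35,"dy":-0.15,"dz":0,"rx":0,"ry":0,"rz":0},{"dx":-0.35,"dy":-0.15,"dz":0,"rx":0,"ry":0,"rz":0},{"dx":-0.35,"dy":-0.15,"dz":0,"rx":0,"ry":0,"rz":0},{"dx":-0.35,"dy":-0.15,"dz":0,"rx":0,"ry":0,"rz":0.01},{"dx":0,"dy":0,"dz":0,"rx":0,"ry":0,"rz":0},{"dx":0,"dy":0,"dz":0,"rx":0,"ry":0,"rz":0}]}}

```text
clock: 7.65
tcp_pos: [490.5, -289.5, 230.7]
ee_rot: [[-0.187, 0.982, 0.002], [0.982, 0.187, -0.001], [-0.001, 0.002, -1.0]]
wrist_force: [-0.4, -0.1, 0.0]
gripper_width: 88.2
finger_force: 0.0
```

```bash
python3 - <<'E'
from h import *
s=to((482,-352,160)); cover(); a=snap('top')
A=cv2.resize(a['color'][110:290,200:440],None,fx=3,fy=3,interpolation=cv2.INTER_CUBIC);cv2.imwrite('pics/crop5.png',A[...,::-1])
E
```

```text
t 7.65 tcp [ 490.5 -289.5  230.7] yaw_y 10.77 tilt z [ 2.2e-03 -6.0e-04 -1.0e+00] F [-0.4 -0.1  0. ] w 88.2
shift tool(0.1m) [-0.597  -0.2021  0.7075]
cover side [276.5 210.1] 34 [569.4  13.8  86. ]
```

View pics/crop5.png

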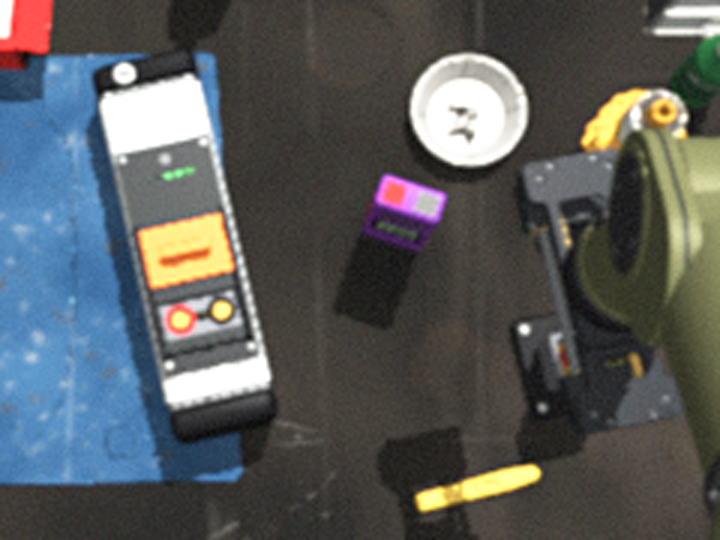

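The view shows the well open with the red-ringed contact at (180,319) and the black-ringed one at (221,309) in the crop. The cover is at its far end. I measure the contacts and lower onto the tester.

```bash
python3 - <<'E'
from h import *
c=dict(np.load('pics/top.npz')); img=c['color']; H=cv2.cvtColor(img,cv2.COLOR_RGB2HSV).astype(int)
m=((H[...,0]>12)&(H[...,0]<35)&(H[...,1]>120)&(H[...,2]>150)).astype(np.uint8)
P=[]
for box in((254,208,265,224),(268,205,280,220)):
    r=blob(c,m,box); u0,v0,u1,v1=box
    w=m[v0:v1,u0:u1]*H[v0:v1,u0:u1,1]*1.0; vv,uu=np.mgrid[v0:v1,u0:u1]
    uv=((w*uu).sum()/w.sum(),(w*vv).sum()/w.sum()); P.append(ray(c,*uv,74.2)); print(uv,r[1],P[-1].round(1))
d=P[0]-P[1]; print(np.linalg.norm(d),'yaw',np.degrees(np.arctan2(-d[0],d[1])),'mid',(P[0]+P[1])/2)
for q in((123,159),(208,137),(170,366),(251,347)): print(ray(c,200+(q[0]+.5)/3-.5,110+(q[1]+.5)/3-.5,80).round(1))
print('hub',ray(c,413,148,148).round())
E
```

```text
(np.float64(259.3864734299517), np.float64(216.40217391304347)) 7 [509.    6.3  74.2]
(np.float64(273.54121750158527), np.float64(212.928662016487)) 22 [517.9 -30.2  74.2]
37.571901215455846 yaw 13.741890056454801 mid [513.47100081 -11.93899484  74.2       ]
[650.3  55.4  80. ]
[669.7 -18.7  80. ]
[468.8  13.8  80. ]
[484.8 -55.2  80. ]
hub [ 667. -375.  148.]
```

Call:
{"op": "send_rows", "data": {"plan": [{"dx":-0.3,"dy":-0.1,"dz":0,"rx":0,"ry":0,"rz":0},{"dx":-0.3,"dy":-0.1,"dz":0,"rx":0,"ry":0,"rz":0},{"dx":0,"dy":0,"dz":0.3,"rx":0,"ry":0,"rz":0},{"dx":0,"dy":0,"dz":0.3,"rx":0,"ry":0,"rz":0},{"dx":0,"dy":0,"dz":0,"rx":0,"ry":0,"rz":0},{"dx":0,"dy":0,"dz":0,"rx":0,"ry":0,"rz":0}]}}

```text
clock: 8.35
tcp_pos: [482.8, -349.7, 171.2]
ee_rot: [[-0.192, 0.981, 0.0], [0.981, 0.192, 0.001], [0.001, 0.001, -1.0]]
wrist_force: [0.1, 0.5, -0.2]
gripper_width: 88.5
finger_force: 0.0
```

```bash
python3 - <<'E'
from h import *
s=to((482,-352,105)); b=snap('side')
B=cv2.resize(b['color'][170:340,160:380],None,fx=3.5,fy=3.5,interpolation=cv2.INTER_CUBIC);cv2.imwrite('pics/crop6.png',B[...,::-1])
E
```

```text
t 8.35 tcp [ 482.8 -349.7  171.2] yaw_y 11.05 tilt z [ 5.e-04  8.e-04 -1.e+00] F [ 0.1  0.5 -0.2] w 88.5
shift tool(0.1m) [-0.0221 -0.0123  0.6618]
```

View pics/crop6.png

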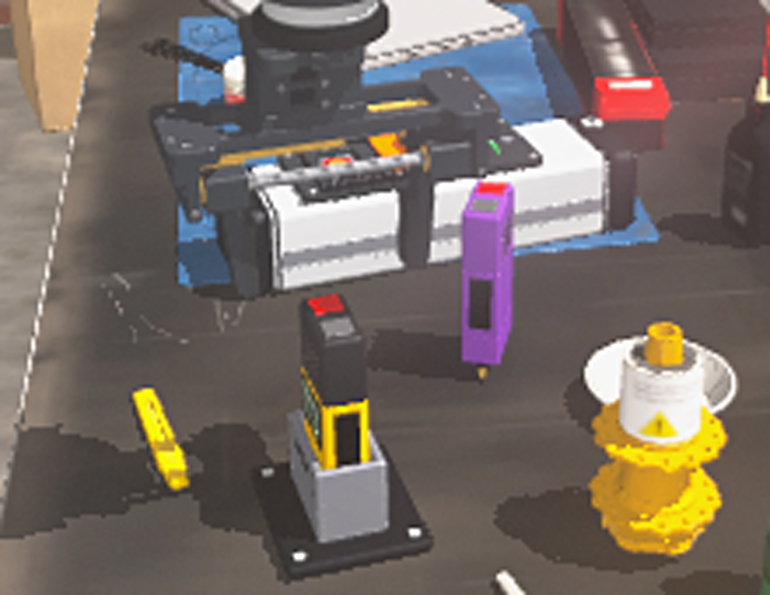

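```bash
python3 - <<'E'
from h import *
b=dict(np.load('pics/side.npz'))
for p in((482.8,-349.7,171),(482,-352,144),(482+40*.98,-342,171)): print(((proj(b,p)-[160,170])*3.5).round())
E
```

```text
[328. 274.]
[329. 316.]
[392. 263.]
```

The tester is at (330,310), matching the predicted (329,316), with the fingers straddling it. I descend and grip.

Call:
{"op": "send_rows", "data": {"plan": [{"dx":-0.02,"dy":-0.01,"dz":0.16,"rx":0,"ry":0,"rz":0},{"dx":0,"dy":0,"dz":0.25,"rx":0,"ry":0,"rz":0},{"dx":0,"dy":0,"dz":0.25,"rx":0,"ry":0,"rz":0},{"dx":0,"dy":0,"dz":0,"rx":0,"ry":0,"rz":0},{"dx":0,"dy":0,"dz":0,"rx":0,"ry":0,"rz":0}]}}

```text
clock: 8.9
tcp_pos: [482.4, -353.2, 106.3]
ee_rot: [[-0.19, 0.982, 0.002], [0.982, 0.19, -0.001], [-0.001, 0.002, -1.0]]
wrist_force: [0.4, 0.7, -0.8]
gripper_width: 88.4
finger_force: 0.0
```

Call:
{"op": "send_rows", "data": {"plan": [{"dx":0,"dy":0,"dz":0,"rx":0,"ry":0,"rz":0},{"dx":0,"dy":0,"dz":0,"rx":0,"ry":0,"rz":0},{"dx":0,"dy":0,"dz":0,"rx":0,"ry":0,"rz":0},{"dx":0,"dy":0,"dz":0,"rx":0,"ry":0,"rz":0},{"dx":0,"dy":0,"dz":0,"rx":0,"ry":0,"rz":0},{"dx":0,"dy":0,"dz":0,"rx":0,"ry":0,"rz":0},{"dx":0,"dy":0,"dz":0,"rx":0,"ry":0,"rz":0},{"dx":0,"dy":0,"dz":0,"rx":0,"ry":0,"rz":0}], "grip": 255, "grip_force": 30}}

```text
clock: 9.7
tcp_pos: [481.2, -353.3, 104.7]
ee_rot: [[-0.189, 0.982, 0.0], [0.982, 0.189, 0.0], [0.0, 0.0, -1.0]]
wrist_force: [0.2, -0.2, -0.5]
gripper_width: 27.8
finger_force: 30.0
```

Gripped: the width is 27.8 mm, as expected. I lift straight up and, from the last top picture, refine the contact positions.

Call:
{"op": "send_rows", "data": {"plan": [{"dx":0,"dy":0,"dz":-0.15,"rx":0,"ry":0,"rz":0},{"dx":0,"dy":0,"dz":-0.25,"rx":0,"ry":0,"rz":0},{"dx":0,"dy":0,"dz":-0.25,"rx":0,"ry":0,"rz":0},{"dx":0,"dy":0,"dz":-0.25,"rx":0,"ry":0,"rz":0},{"dx":0,"dy":0,"dz":-0.25,"rx":0,"ry":0,"rz":0},{"dx":0,"dy":0,"dz":-0.15,"rx":0,"ry":0,"rz":0},{"dx":0,"dy":0,"dz":0,"rx":0,"ry":0,"rz":0}]}}

```text
clock: 10.4
tcp_pos: [482.5, -353.7, 237.7]
ee_rot: [[-0.189, 0.982, 0.004], [0.982, 0.189, -0.003], [-0.003, 0.004, -1.0]]
wrist_force: [-0.2, 0.4, -1.0]
gripper_width: 27.7
finger_force: 30.0
```

```bash
python3 - <<'E'
from h import *
c=dict(np.load('pics/top.npz')); img=c['color']; H=cv2.cvtColor(img,cv2.COLOR_RGB2HSV).astype(int)
sat=np.clip(H[...,1]-70,0,None)*(H[...,2]>110)*((H[...,0]<40)|(H[...,0]>170))
for nm,box in dict(plus=(252,209,267,224),minus=(268,206,280,220)).items():
    u0,v0,u1,v1=box; w=sat[v0:v1,u0:u1]*1.0; vv,uu=np.mgrid[v0:v1,u0:u1]
    uv=((w*uu).sum()/w.sum(),(w*vv).sum()/w.sum()); print(nm,np.round(uv,2),ray(c,*uv,74.2).round(1)); print((w>0).astype(int).sum())
    R=cv2.resize(img[v0:v1,u0:u1],None,fx=1,fy=1)
print('R-B plus'); print((img[207:226,250:282,0].astype(int)-img[207:226,250:282,2])//10)
s=to((513,-11,220))
E
```

```text
plus [260.06 215.88] [510.4   4.6  74.2]
91
minus [273.32 213.13] [517.4 -29.6  74.2]
46
R-B plus
[[ 0  0 -1 -2 -1 -2 -1 -1 -1 -1 -1 -1 -1 -1 -1 -1 -1 -1 -1  0 -1  0 -1 -1
  -1 -1 -1 -1 -1 -1  0  0]
 [-1 -1 -1 -1 -2 -1 -1 -1 -1 -1 -1 -1 -1 -1 -1 -1 -1 -1 -1 -1 -1 -1 -1 -1
  -2 -1 -1 -1 -1 -1 -1 -1]
 [-1 -1 -1 -1 -1 -1 -1 -1 -1 -1 -1 -1 -1 -1 -1 -1 -1 -1 -1 -1 -1 -1  0  0
  -1 -2 -2 -1 -1 -1 -1  0]
 [-1 -1 -1  0 -1 -1 -1 -1 -1 -1  0  0 -1 -2 -1 -1 -1 -1 -1 -1 -1  3 10 12
  12  8  2 -2 -2 -1 -1 -1]
 [-1 -1 -1 -1 -1 -1  0  3  7 11 11  7  2 -1 -1 -1 -1 -1 -1 -2  1 12 12 10
  10 12 12  1 -2 -1 -1  0]
 [ 0 -1 -1 -2 -1  0  5 10 13 16 14 12  8  4  1 -1 -1 -1 -1 -1  6 14 10  8
   8  9 13  6 -2 -1 -1  0]
 [-1  0 -1 -1 -1  3  8 13 15 15 16 15 14 10  5  0 -2 -1  0  0  8 13  9  8
   9  9 12  7 -1 -1 -1 -1]
 [-1  0 -1 -1  0  6 12 15 13 11 12 14 15 15 14  6  0  2  3  2  8 14 10  9
   9 10 15  4 -2 -2 -1  0]
 [-1 -1 -1 -1  2  7 14 14 10  9  9 11 12 15 17 13  2  1  1  0  3 12 12 10
  11 14  9  0 -2 -1 -1 -1]
 [ 0 -1 -1  0  4  9 15 14  9  9  9  9 11 15 16 12  1 -1 -1 -1 -2  3 10 13
  13  8  1 -2 -2 -1
[... 362 characters left out ...]
1 -1 -1 -1 -1 -1 -1 -1
  -1 -1 -1 -1 -1 -1 -1 -1]
 [-2  0  0 -1 -1 -1  0  2  6  7  8  7  6  3  0 -1 -1 -1 -1 -1 -1 -1 -1 -1
  -1 -1 -1 -1 -1  0 -1  0]
 [-2 -1  0 -1 -1 -1 -2 -1  1  2  3  2  1 -1 -1 -1 -1 -1 -1 -1 -1 -1  0 -1
  -1 -1 -1 -1 -1 -1 -1  0]
 [-3 -2 -1 -1  0 -1 -1 -1 -1 -1 -1 -1 -1 -1 -1 -1 -1 -1 -1 -1 -1 -1 -1 -1
   0 -1  0 -1 -1 -1 -1  0]
 [-4 -2 -1  0 -1 -1 -1 -1 -1 -1 -1 -1 -1 -1 -1 -1 -1 -1 -1 -1 -1  0 -1  0
   0 -1 -1 -1 -1 -1 -1 -1]
 [-4 -2 -1 -1 -1 -1 -1 -1 -1 -1 -1 -1 -1 -1 -1 -1  0 -1 -1 -1 -1 -1 -1 -1
  -1 -1 -1 -1 -1 -1 -1 -1]]
t 10.4 tcp [ 482.5 -353.7  237.7] yaw_y 10.89 tilt z [ 0.0044 -0.0025 -1.    ] F [-0.2  0.4 -1. ] w 27.7
shift tool(0.1m) [3.3083 0.9468 0.17  ]
```

Call:
{"op": "send_rows", "data": {"plan": [{"dx":0.2,"dy":0.058,"dz":0,"rx":0,"ry":0,"rz":0},{"dx":0.3,"dy":0.086,"dz":0,"rx":0,"ry":0,"rz":0},{"dx":0.3,"dy":0.086,"dz":0,"rx":0,"ry":0,"rz":0},{"dx":0.3,"dy":0.086,"dz":0,"rx":0,"ry":0,"rz":0},{"dx":0.3,"dy":0.086,"dz":0,"rx":0,"ry":0,"rz":0},{"dx":0.3,"dy":0.086,"dz":0,"rx":0,"ry":0,"rz":0},{"dx":0.3,"dy":0.086,"dz":0,"rx":0,"ry":0,"rz":0},{"dx":0.3,"dy":0.086,"dz":0,"rx":0,"ry":0,"rz":0}]}}

```text
clock: 11.2
tcp_pos: [501.7, -113.7, 234.1]
ee_rot: [[-0.189, 0.982, -0.002], [0.982, 0.189, 0.0], [0.0, -0.002, -1.0]]
wrist_force: [-0.1, 0.5, -1.7]
gripper_width: 27.8
finger_force: 30.0
```

Call:
{"op": "send_rows", "data": {"plan": [{"dx":0.3,"dy":0.086,"dz":0,"rx":0,"ry":0,"rz":0},{"dx":0.3,"dy":0.086,"dz":0,"rx":0,"ry":0,"rz":0},{"dx":0.25,"dy":0.072,"dz":0,"rx":0,"ry":0,"rz":0},{"dx":0.14,"dy":0.041,"dz":0,"rx":0,"ry":0,"rz":-0.01},{"dx":0,"dy":0,"dz":0.2,"rx":0,"ry":0,"rz":0},{"dx":0,"dy":0,"dz":0.15,"rx":0,"ry":0,"rz":0},{"dx":0,"dy":0,"dz":0,"rx":0,"ry":0,"rz":0},{"dx":0,"dy":0,"dz":0,"rx":0,"ry":0,"rz":0}]}}

```text
clock: 12.0
tcp_pos: [511.5, -13.0, 199.6]
ee_rot: [[-0.22, 0.976, -0.001], [0.976, 0.22, -0.0], [-0.0, -0.001, -1.0]]
wrist_force: [0.5, 0.7, -0.8]
gripper_width: 28.0
finger_force: 30.0
```

```bash
python3 - <<'E'
from h import *
s=to((513.6,-12.8,180)); b=snap('side'); a=snap('top')
p=np.array(s['tcp_pos']);R=np.array(s['ee_rot'])
for sg in(1,-1):
    t=p+R@np.array([sg*18,0,95.7]); print('tip',t.round(1),((proj(b,t)-[225,130])*5).round())
    print('contact predicted px',((proj(b,[513.7-sg*18*.22,-12.2+sg*18*.975,74.2])-[225,130])*5).round())
B=cv2.resize(b['color'][130:245,225:345],None,fx=5,fy=5,interpolation=cv2.INTER_CUBIC);cv2.imwrite('pics/crop7.png',B[...,::-1])
E
```

```text
t 12.0 tcp [511.5 -13.  199.6] yaw_y 12.69 tilt z [-1.e-03 -4.e-04 -1.e+00] F [ 0.5  0.7 -0.8] w 28.0
shift tool(0.1m) [-0.0029  0.0208  0.1959]
tip [507.5   4.6 103.9] [150. 384.]
contact predicted px [155. 431.]
tip [515.4 -30.6 103.9] [169. 410.]
contact predicted px [174. 457.]
```

View pics/crop7.png

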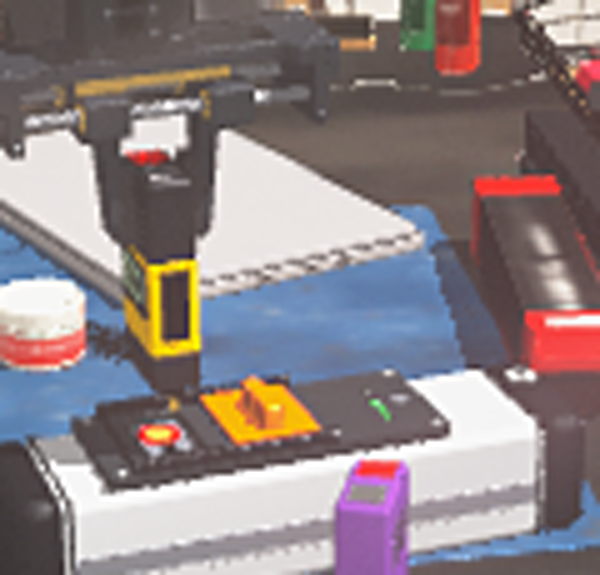

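The side view shows the tester held upright above the well: black pin tip at about (174,405), red-ringed contact at (158,434), and the tip lines up with its contact to about 1 mm. A small +x correction, then down to just above contact.

Call:
{"op": "send_rows", "data": {"plan": [{"dx":0,"dy":0.015,"dz":0.1,"rx":0,"ry":0,"rz":0},{"dx":0,"dy":0,"dz":0.1,"rx":0,"ry":0,"rz":0},{"dx":0,"dy":0,"dz":0.06,"rx":0,"ry":0,"rz":0},{"dx":0,"dy":0,"dz":0,"rx":0,"ry":0,"rz":0},{"dx":0,"dy":0,"dz":0,"rx":0,"ry":0,"rz":0}]}}

```text
clock: 12.6
tcp_pos: [513.1, -11.9, 173.5]
ee_rot: [[-0.22, 0.975, -0.001], [0.975, 0.22, -0.0], [0.0, -0.001, -1.0]]
wrist_force: [-0.6, -0.4, -1.8]
gripper_width: 27.8
finger_force: 30.0
```

```bash
python3 - <<'E'
from h import *
s=to((513.2,-12.8,170)); b=snap('side')
s=to((513.2,-12.8,170)); 
p=np.array(s['tcp_pos']);R=np.array(s['ee_rot'])
for sg in(1,-1): print('tip',((proj(b,p+R@np.array([sg*18,0,95.7]))-[235,190])*10).round())
B=cv2.resize(b['color'][190:240,235:310],None,fx=10,fy=10,interpolation=cv2.INTER_CUBIC);cv2.imwrite('pics/crop8.png',B[...,::-1])
E
```

```text
t 12.6 tcp [513.1 -11.9 173.5] yaw_y 12.71 tilt z [-5.e-04 -0.e+00 -1.e+00] F [-0.6 -0.4 -1.8] w 27.8
shift tool(0.1m) [-0.0089 -0.0009  0.0348]
t 12.65 tcp [513.3 -11.9 173.7] yaw_y 12.71 tilt z [ 1.e-04  0.e+00 -1.e+00] F [ 0.3 -0.9 -1.5] w 27.8
shift tool(0.1m) [-0.0084 -0.0031  0.0373]
tip [209. 250.]
tip [246. 302.]
```

View pics/crop8.png

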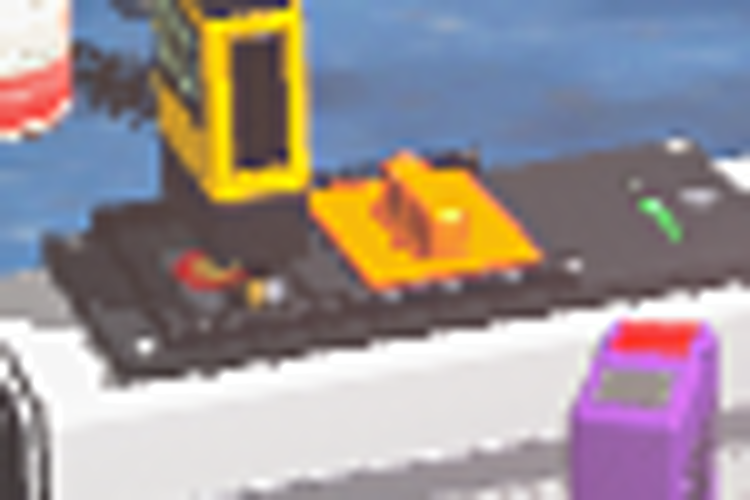

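The black pin is at (258,290), in line with its contact column, and the red ring is partly visible at (210,268). I lower in small steps and watch the force (free baseline Fz about -1.6 N).

Call:
{"op": "send_rows", "data": {"plan": [{"dx":-0.008,"dy":0,"dz":0.02,"rx":0,"ry":0,"rz":0},{"dx":0,"dy":0,"dz":0,"rx":0,"ry":0,"rz":0},{"dx":0,"dy":0,"dz":0,"rx":0,"ry":0,"rz":0}]}}

```text
clock: 12.95
tcp_pos: [513.5, -12.9, 171.8]
ee_rot: [[-0.22, 0.976, 0.0], [0.976, 0.22, -0.0], [-0.0, 0.0, -1.0]]
wrist_force: [-0.5, 1.0, -1.8]
gripper_width: 27.9
finger_force: 30.0
```

Call:
{"op": "send_rows", "data": {"plan": [{"dx":0,"dy":0,"dz":0.015,"rx":0,"ry":0,"rz":0},{"dx":0,"dy":0,"dz":0,"rx":0,"ry":0,"rz":0},{"dx":0,"dy":0,"dz":0,"rx":0,"ry":0,"rz":0}]}}

```text
clock: 13.25
tcp_pos: [513.4, -12.8, 170.2]
ee_rot: [[-0.22, 0.976, -0.0], [0.976, 0.22, -0.0], [-0.0, -0.0, -1.0]]
wrist_force: [0.2, 0.0, -2.2]
gripper_width: 27.8
finger_force: 30.0
```

Call:
{"op": "send_rows", "data": {"plan": [{"dx":0,"dy":0,"dz":0.01,"rx":0,"ry":0,"rz":0},{"dx":0,"dy":0,"dz":0,"rx":0,"ry":0,"rz":0},{"dx":0,"dy":0,"dz":0,"rx":0,"ry":0,"rz":0}]}}

```text
clock: 13.55
tcp_pos: [513.4, -12.8, 169.2]
ee_rot: [[-0.22, 0.976, -0.0], [0.976, 0.22, -0.0], [-0.0, -0.0, -1.0]]
wrist_force: [0.6, -0.1, -1.5]
gripper_width: 27.7
finger_force: 30.0
```

Call:
{"op": "send_rows", "data": {"plan": [{"dx":0,"dy":0,"dz":0.01,"rx":0,"ry":0,"rz":0},{"dx":0,"dy":0,"dz":0,"rx":0,"ry":0,"rz":0},{"dx":0,"dy":0,"dz":0,"rx":0,"ry":0,"rz":0}]}}

```text
clock: 13.85
tcp_pos: [513.5, -12.8, 168.4]
ee_rot: [[-0.22, 0.976, 0.0], [0.976, 0.22, -0.0], [-0.0, 0.0, -1.0]]
wrist_force: [-0.1, 0.9, 0.3]
gripper_width: 27.4
finger_force: 30.0
```

Contact near z ≈ 168.8 (Fz up about 2 N). About 3 mm more.

Call:
{"op": "send_rows", "data": {"plan": [{"dx":0,"dy":0,"dz":0.01,"rx":0,"ry":0,"rz":0},{"dx":0,"dy":0,"dz":0,"rx":0,"ry":0,"rz":0},{"dx":0,"dy":0,"dz":0,"rx":0,"ry":0,"rz":0}]}}

```text
clock: 14.15
tcp_pos: [513.5, -12.8, 167.3]
ee_rot: [[-0.22, 0.976, 0.0], [0.976, 0.22, -0.0], [-0.0, 0.0, -1.0]]
wrist_force: [-0.3, -0.4, 1.2]
gripper_width: 27.9
finger_force: 30.0
```

Call:
{"op": "send_rows", "data": {"plan": [{"dx":0,"dy":0,"dz":0.01,"rx":0,"ry":0,"rz":0},{"dx":0,"dy":0,"dz":0,"rx":0,"ry":0,"rz":0},{"dx":0,"dy":0,"dz":0,"rx":0,"ry":0,"rz":0}]}}

```text
clock: 14.45
tcp_pos: [513.5, -12.8, 166.3]
ee_rot: [[-0.22, 0.976, 0.0], [0.976, 0.22, -0.0], [-0.0, 0.0, -1.0]]
wrist_force: [-0.3, -0.2, 2.3]
gripper_width: 28.2
finger_force: 30.0
```

Call:
{"op": "send_rows", "data": {"plan": [{"dx":0,"dy":0,"dz":0.01,"rx":0,"ry":0,"rz":0},{"dx":0,"dy":0,"dz":0,"rx":0,"ry":0,"rz":0},{"dx":0,"dy":0,"dz":0,"rx":0,"ry":0,"rz":0},{"dx":0,"dy":0,"dz":0,"rx":0,"ry":0,"rz":0}]}}

```text
clock: 14.85
tcp_pos: [513.5, -12.8, 165.3]
ee_rot: [[-0.22, 0.976, 0.0], [0.976, 0.22, -0.0], [-0.0, 0.0, -1.0]]
wrist_force: [-0.4, -0.6, 3.9]
gripper_width: 28.0
finger_force: 30.0
```

```bash
python3 - <<'E'
from h import *
F=[];T=[];Z=[]
for i in range(6):
    b=snap('side'); s=bot.observe(); F.append(s['wrist_force']); T.append(s['wrist_torque']); Z.append(s['tcp_pos'])
print(s['clock'],np.mean(F,0).round(2),np.mean(T,0).round(3),np.mean(Z,0).round(2),s['gripper_width'])
B=np.vstack([cv2.resize(b['color'][150:245,215:345],None,fx=6,fy=6,interpolation=cv2.INTER_CUBIC)]);cv2.imwrite('pics/crop9.png',B[...,::-1])
E
```

```text
15.15 [-0.56 -0.24  3.1 ] [-0.023 -0.048  0.001] [513.52 -12.78 165.27] 27.613176674290667
```

View pics/crop9.png

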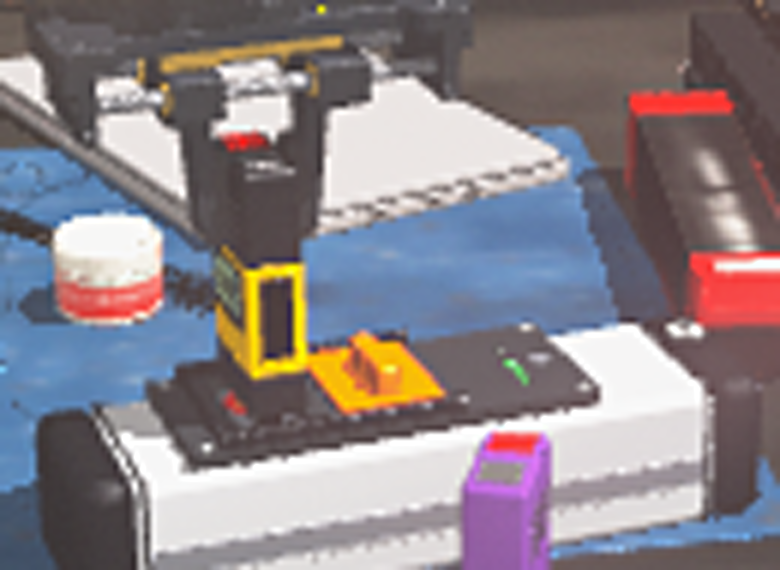

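The tester stands upright in the well (nose at about (270,395)). The net pin force is about 4.7 N, or 2.35 N per pin, which means roughly 3.4 mm of travel on both. The cover is still open and the bystanders are untouched. Handing in.

```bash
python3 -c "
from plant import bot
print(bot.sign_off())"
```

```text
the job is handed in; nothing more can be done
None
```

The job is handed in at about 15 s of the 45 s allowed: the cover is against its end stop and the gripper is holding the tester upright on the contacts, red pin on red and black on black. By force, both pins are pushed in about 3.4 mm of their 7 mm; the black contact and the red pin tip were hidden in the last view, so that comes from force and position, not sight.

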